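# Hold a sawn tile flush on the inclined stage

## Task

First stop the stage drive by bringing the control lever to neutral, standing straight up, and let go of it. Then pick up the thick rectangular sawn tile, tilt it to match the sloped raised pad of the stage and hold its underside flush on the pad, centred and with its long side along the pad's long side, pressing gently. Finish while still holding the tile and pressing it there, and leave the other things on the table where they are.

Things in the scene. Friction and masses are not known exactly. Their poses are not given: they have to be found in the camera images.
- tile: the tile to hold: a plain sawn clay slab, 70 (its x) by 50 (its y) by 20 (its z) mm, about 0.16 kg, lying flat and loose on the table between the control box and the rig; the only piece of this size, well clear of others. Origin: centre of its underside. Both faces and both ends are alike.
- pad (a point): centre of the top face of the steel pad on the stage: flat, 80 mm (its x, down the slope) by 44 mm (its y, level), z the outward normal, 10 mm proud of a dark steel plate 130 by 110 mm. Centre about 125 mm above the table. Slope differs each time, 12 to 31 degrees from level, falling away from the robot (it faces up and away from the robot). Clamped: it does not yield to a push.
- rig: grey stand of the inclined stage, base 200 by 160 mm, fixed to the table; origin at the centre of its underside, x away from the robot. Its two upright cheeks with black clamp knobs lie 61 to 89 mm to either side of the middle and reach 115 mm above the table, lower than the pad; the stage plate is hinged between them.
- lever (a joint): angle of the control lever in rad: 0 is straight up (neutral, marked by two metal ticks on the box), negative leans to the robot's side (the box's -x), range -0.6 to 0.6. It starts leaning towards the robot. It has friction (about 2 N at the grip) and stays where it is left.
- lever_grip (a point): middle of the lever's black cylindrical grip, 20 mm in diameter, 45 mm long (62 to 107 mm from the hinge). z runs up the lever, y is the level hinge axis; the hinge is 85 mm from here along -z, 50 mm above the table. The lever rises from the middle of a grey box 120 (x) by 80 (y) by 55 mm high, fixed to the table.
- core_a: bystander: upright concrete cylinder, 50 mm diameter, 100 mm high; origin at the centre of its underside
- core_b: bystander: a second such concrete cylinder
- clay_ring: bystander: round clay block with a hole, 84 mm diameter, 50 mm high; origin at the centre of its underside
- frame: bystander: square open brass sample mould 60 by 60 by 25 mm; origin at the centre of its underside
- small_tile: bystander: small thin square clay tile 40 by 40 by 8 mm (not the one to hold); origin at the centre of its underside
- weight: bystander: steel disc weight 44 mm diameter, 30 mm high; origin at the centre of its underside
Things that resemble listed ones, but are neither listed nor needed, are in the scene too. What is shaped like the part that bears lever but purple is not meant. There is more than one size of the tile; the job needs the larger.

How it is judged:
By the outcome, as a careful person would: the job done as asked, in the order asked, and still so for the second after the job is handed in, while the arm keeps its last pose, push and grip.
It also fails if it takes over 58 s, if anything falls off the work surface, if the arm or the gripper's body presses on something with over 40 N, if the wrist force passes 120 N, or if a joint passes its speed limit or range.

## Robot

A 6-joint arm with a two-finger parallel gripper is mounted at the origin on the work surface. World frame = base frame: x ahead of the robot, y to its left, z up, the work surface at z = 0. Lengths are in mm, angles in rad, forces in N, time in s.
With the tool pointing down it reaches from about 400 to 825 mm from the base axis. Payload 7 kg.
Tool frame: the origin (TCP) lies between the finger pads; the fingertips stand 14 mm ahead of it and the grasp point (between the pads) lies 5 mm behind it; z points along the fingers, y is the line along which they close (so a half turn about z gives the same grasp; the last joint's range is limited). The gripper opens to 88 mm and grips with 3 to 60 N. Pads are 19 mm wide; open, the fingers measure 130 mm over their backs; the gripper's body (78 mm by 193 mm) begins 47 mm behind the grasp point.
Start: joints at [-0.902, 0.359, 0.012, 0, -1.224, -0.288], TCP at [250.845, -626.636, 240.561] pointing down, gripper open.
Joint ranges: [-3.07, 3.07], [-1.43, 2.12], [-1.02, 1.25], [-3.03, 1.67], [-3.05, -0], [-3.03, 3.03]. Speed limits (rad/s): [2.39, 2.39, 3.01, 3.14, 3.14, 3.14].

## Interface

Orientations are given as a unit quaternion [x, y, z, w].
In Python, from station import arm gives the robot as it stands.
- The arm moves only by the tool move_arm, never from a script. Its argument "deltas" is a list of rows, each a list of 3 entries, a list of its own where there are three numbers: the shift along the world's x, y, z in m, then the turn, a rotation vector about the world's x, y, z in rad, then the gripper command: -1 is shut, 1 is fully open, values between are in proportion. In form: [[[x, y, z], [wx, wy, wz], fingers], ...]. A call has 1 to 20 rows; each row is the pose to reach, as a shift and turn from the pose commanded when the call began; what a row does not reach only later rows make up. A row lasts 1/12 s, in which the tool goes at most 41.7 mm and 7.16 degrees, less where a joint would pass 70% of its speed; a pose out of reach is approached as far as the arm can. A call with a gripper value outside its range is refused whole. The fingers move at their own pace and stop on an object; "newtons" is the grip in N (left out, the last holds). Time passes only in rows, so rows that repeat a pose let the fingers close. It gives the time, the measured TCP pose, the force, the opening and the grip force at its end, in the units of the state.
- arm.observe(): the state, without advancing time (a new reading comes with each control period).
- arm.camera(name): name is "scene" or "top" or "wrist"; returns a dict with "pixels" (384x512x3 uint8, red, green, blue), "mtx" (3x3 intrinsics, pixels), "k1" (the pictures are not rectified: a ray, as slopes to the right and down, at radius r is drawn at 1 + k1 r^2 times it, then the intrinsics apply), "R" (3x3) and "t" (3): a world point X has camera coordinates R X + t. Camera axes: x right, y down, z forward; pixel columns grow to the right and rows downward; lengths in mm; the calibration is good to about 2 mm. A picture is of the moment at which its call begins. There is no depth.
- arm.hand_in(): hands the job in; it is judged then, once.
The state is a dict: "clock": time; "joint_pos": joint angles; "qd": joint speeds; "tau": joint torques, N m; "tool_pos": TCP position; "tcp_rot": TCP orientation; "contact_force": force on the tool from outside, world axes, zero at the start; "moment": the same for the moment, N m; "gripper_width": opening from 0.0 (shut) to 1.0 (fully open); "grip_force": force on a finger pad.
Only numpy, scipy, OpenCV 4.12 (cv2) and the standard library are available. Lean on these libraries where they do the work, as an engineer would, in place of code of your own. Each camera call takes 0.05 s, during which the arm holds its last target. There are 200 camera calls.

## Working session

There is one attempt and no reset: what is moved stays moved. The work goes in short steps, Python scripts to look and compute and a tool call to move; the robot and the scene stay as the last step left them, time stands still between calls to the robot, and variables do not carry over. Pictures are saved under pics/ and viewed, at most 10 in all, crops included, and the job is handed in when it is done.

Besides the shell and the picture viewer there is one more tool, called after "Request:" by a JSON object that holds its "fn" and its "kwargs". move_arm: Moves the arm, as the interface text tells. Its arguments: {"type":"object","properties":{"deltas":{"type":"array"},"newtons":{"type":"number"}},"required":["deltas"]}

```bash
mkdir -p pics; cat > h.py <<'E'
import numpy as np, cv2, pickle
from station import arm
def snap(n,f):
    c=arm.camera(n); cv2.imwrite(f'pics/{f}.png',cv2.cvtColor(np.array(c['pixels'],np.uint8),cv2.COLOR_RGB2BGR)); pickle.dump(c,open(f'pics/{f}.pkl','wb')); return c
def load(f): return pickle.load(open(f'pics/{f}.pkl','rb'))
def ray(c,uv):
    K=np.array(c['mtx']);R=np.array(c['R']);t=np.array(c['t'])
    uv=np.atleast_2d(np.array(uv,float)).reshape(-1,1,2)
    p=cv2.undistortPoints(uv,K,np.array([c['k1'],0,0,0,0.])).reshape(-1,2)
    d=np.c_[p,np.ones(len(p))]@R; return -R.T@t, d/np.linalg.norm(d,axis=1)[:,None]
def onz(c,uv,z):
    o,d=ray(c,uv); return o+d*((z-o[2])/d[:,2])[:,None]
def tri(cs,uvs):
    A=np.zeros((3,3));b=np.zeros(3)
    for c,uv in zip(cs,uvs):
        o,d=ray(c,uv);P=np.eye(3)-np.outer(d[0],d[0]);A+=P;b+=P@o
    return np.linalg.solve(A,b)
def proj(c,X):
    return cv2.projectPoints(np.array(X,float).reshape(-1,1,3),cv2.Rodrigues(np.array(c['R']))[0],np.array(c['t'],float),np.array(c['mtx']),np.array([c['k1'],0,0,0,0.]))[0].reshape(-1,2)
E
python3 - <<'E'
from h import *
for n in('scene','top'):
    c=snap(n,n+'0'); print(n,-np.array(c['R']).T@c['t'],np.array(c['R'])[2],np.array(c['mtx'])[0,0])
print(arm.observe())
import cv2
for n in('scene0','top0'):
    cv2.imwrite(f'pics/{n}b.png',cv2.resize(cv2.imread(f'pics/{n}.png'),(800,600),interpolation=cv2.INTER_CUBIC))
E
```

```text
scene [1264.76479848  198.13729982  653.68531749] [-0.73536583 -0.3228538  -0.59582088] 373.8290124858822
top [ 521.27707836 -119.5674494  1058.32180454] [ 0.06029943  0.01852177 -0.99800848] 366.5837188574929
{'clock': 0.1, 'joint_pos': array([-9.01866062e-01,  3.59308079e-01,  1.11490213e-02, -2.99861121e-04,
       -1.22411910e+00, -2.88055072e-01]), 'qd': array([-0.00075424, -0.00305413,  0.00158132,  0.00367707, -0.00056436,
        0.00171933]), 'tau': array([-1.60344749e-03, -5.84160340e+01,  2.93753529e+01,  7.01553494e+00,
        1.01760085e-02, -5.83852352e-05]), 'tool_pos': array([ 250.70544474, -626.2579972 ,  239.7219467 ]), 'tcp_rot': array([-1.89238420e-01,  9.81930879e-01,  7.22612567e-04, -2.16007830e-04]), 'contact_force': array([-0.61249689,  0.09169157,  0.2324911 ]), 'moment': array([ 0.02434863,  0.05614149, -0.02241892]), 'grip_force': 0.0, 'gripper_width': 0.9962011815620937}
```

View pics/scene0b.png

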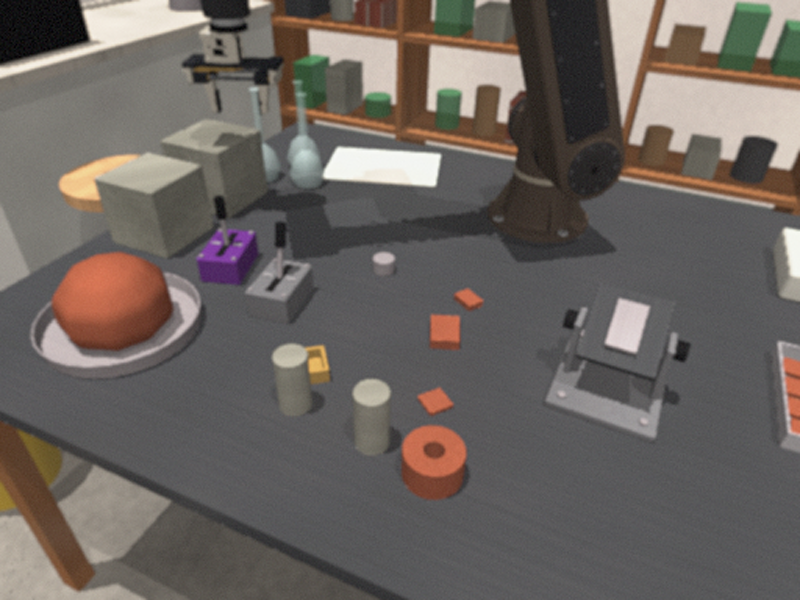

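View pics/top0b.png

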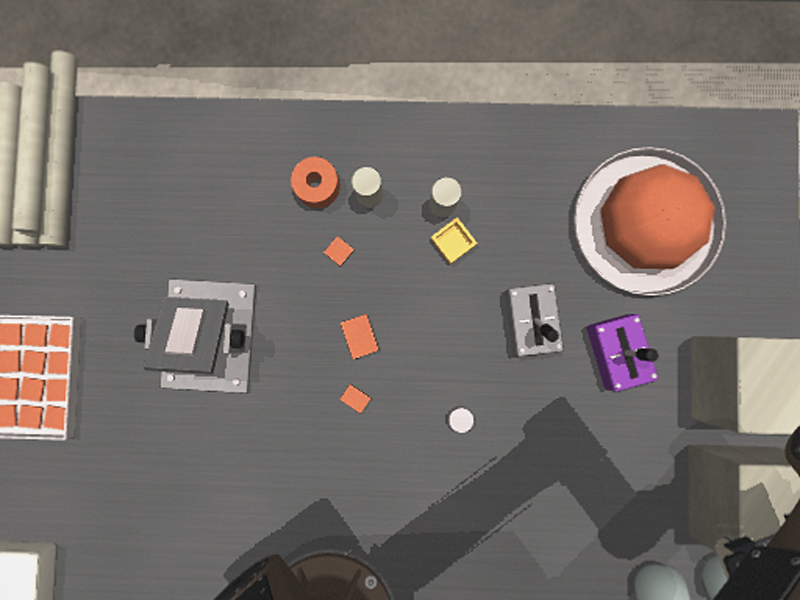

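The top view (800x600) shows the grey lever box at about (535,320), with its grip at (547,332). The large tile is at (360,337), the pad at (184,331), and the purple decoy at (623,352). The scene view shows the grip at (281,236), the tile at (445,331) and the pad at (628,326).

```bash
cat > m.py <<'E'
from h import *
from scipy.optimize import least_squares
from scipy.spatial.transform import Rotation as Ro
def blob(f,mask,seed):
    n,l=cv2.connectedComponents(mask.astype(np.uint8)); s=np.array(seed)*.64
    u,v=s.astype(int); k=l[v,u]; assert k>0,(f,seed)
    cs,_=cv2.findContours((l==k).astype(np.uint8),cv2.RETR_EXTERNAL,cv2.CHAIN_APPROX_NONE)
    return cs[0].reshape(-1,2).astype(np.float32),(l==k)
C={f:load(f) for f in('top0','scene0')}
hsv={f:cv2.cvtColor(np.array(C[f]['pixels'],np.uint8),cv2.COLOR_RGB2HSV) for f in C}
T=C['top0']
m=(hsv['top0'][...,0]<15)&(hsv['top0'][...,1]>120)
cnt,_=blob('top0',m,(360,337))
P=onz(T,cnt,20)[:,:2].astype(np.float32); print('tile',cv2.minAreaRect(P))
def quad(f,seed):
    m=(hsv[f][...,2]>165)&(hsv[f][...,1]<60)
    cnt,_=blob(f,m,seed); h=cv2.convexHull(cnt)
    q=cv2.minAreaRect(h); 
    for e in np.linspace(.02,.15,40):
        a=cv2.approxPolyDP(h,e*cv2.arcLength(h,True),True)
        if len(a)==4: break
    return a.reshape(-1,2),cnt
q={f:quad(f,s) for f,s in(('top0',(184,331)),('scene0',(628,326)))}
for f in q: print(f,q[f][0]/.64)
# pad fit
cor=np.array([[40,22,0],[40,-22,0],[-40,-22,0],[-40,22,0.]])
def Rp(y,s): return Ro.from_euler('ZY',[y,s])   # y slope: x axis downwards
def res(p,full=False):
    X=Rp(p[3],p[4]).apply(cor)+p[:3]; r=[]
    for f in q:
        uv=proj(C[f],X); d=np.linalg.norm(uv[:,None]-q[f][0][None],axis=2); j=d.argmin(1)
        r.append(uv-q[f][0][j])
    return np.concatenate(r).ravel()
c0=onz(T,np.array([[184,331]])*.64,125)[0]
best=min((least_squares(res,[*c0,y,.35],loss='soft_l1') for y in(-.3,-.1,.1,.3)),key=lambda s:s.cost)
print('pad',best.x,np.degrees(best.x[3:]),best.cost,best.fun.round(1))
# box: top corners at z 55
bx=onz(T,np.array([[508,289],[555,283],[564,352],[516,358]])*.64,55); print('box',bx.round(),bx.mean(0))
rg=onz(T,np.array([[169,280],[256,284],[248,392],[161,390]])*.64,10);print('rig',rg.round(),rg.mean(0))
# grip top-end/whole
print('grip mid tri',tri([T,C['scene0']],[np.array([547,332])*.64,np.array([281,237])*.64]))
for f,s in(('top0',(548,332)),('scene0',(281,237))):
    m=(hsv[f][...,2]<45); cnt,mm=blob(f,m,s); print(f,cnt.min(0)/.64,cnt.max(0)/.64,cnt.mean(0)/.64)
E
python3 m.py
python3 - <<'E'
import cv2
a=cv2.imread('pics/top0.png');b=cv2.imread('pics/scene0.png')
f=lambda i,x,y,w,h:cv2.resize(i[y:y+h,x:x+w],(400,300),interpolation=cv2.INTER_CUBIC)
import numpy as np
o=np.vstack([np.hstack([f(a,310,170,80,60),f(a,80,165,100,75)]),np.hstack([f(b,145,130,80,60),f(b,345,180,100,75)])])
cv2.imwrite('pics/crop.png',o)
E
```

```text
tile ((507.5099182128906, -40.854576110839844), (68.92404174804688, 50.17094802856445), 20.182191848754883)
top0 [[201.5625 309.375 ]
 [190.625  351.5625]
 [165.625  350.    ]
 [176.5625 307.8125]]
scene0 [[618.75   298.4375]
 [648.4375 306.25  ]
 [634.375  351.5625]
 [606.25   342.1875]]
pad [ 5.11585669e+02  2.38338165e+02  1.23917992e+02 -2.74432626e-02
  4.41075127e-01] [-1.57238312 25.27174323] 2.7752048335539765 [ 0.1 -0.6  0.7 -0.6  0.8  0.6 -0.5  0.6  1.3  0.3 -0.9  0.4 -0.  -0.4
  0.6 -0.3]
box [[ 597. -302.   55.]
 [ 610. -384.   55.]
 [ 490. -401.   55.]
 [ 477. -318.   55.]] [ 543.43947269 -351.40004301   55.        ]
rig [[601. 315.  10.]
 [597. 153.  10.]
 [400. 159.  10.]
 [398. 319.  10.]] [498.96598833 236.34003963  10.        ]
grip mid tri [ 523.48481993 -353.66200418  124.25366   ]
top0 [539.0625 325.    ] [556.25  340.625] [547.9167 332.2338]
scene0 [275.     223.4375] [284.375  245.3125] [279.94794 234.375  ]
```

View pics/crop.png

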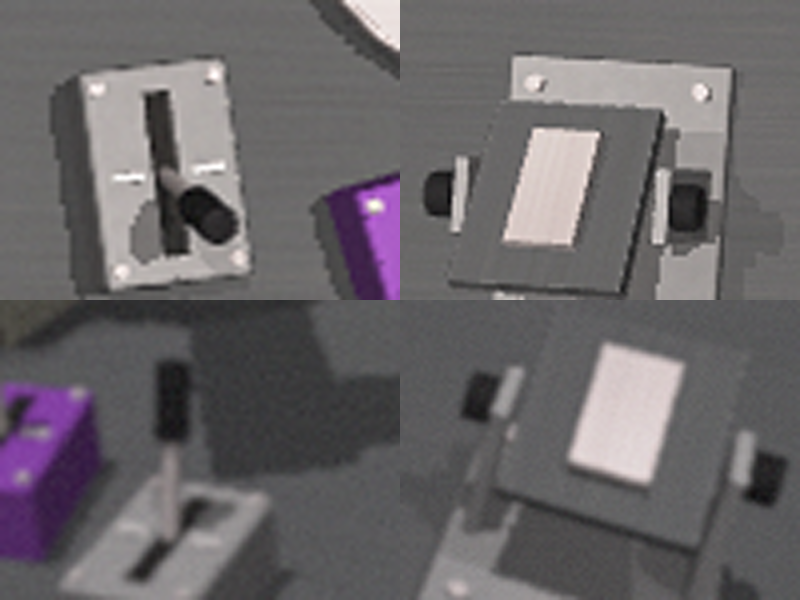

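The crops show the grip leaning towards the robot, the two ticks at the box's middle, and clean pad edges. Next I'll fit the lever angle and compute the approach.

```bash
cat >> h.py <<'E'
from scipy.spatial.transform import Rotation as Ro
def Rtool(yaw_y,tilt_axis_yaw=0,tilt=0):
    # pointing down, tool y at yaw_y, then tilted by 'tilt' about horizontal axis
    y=np.array([np.cos(yaw_y),np.sin(yaw_y),0]);z=np.array([0,0,-1.]);x=np.cross(y,z)
    a=np.array([np.cos(tilt_axis_yaw),np.sin(tilt_axis_yaw),0])
    return Ro.from_rotvec(a*tilt)*Ro.from_matrix(np.c_[x,y,z])
def go(grasp,R):   # grasp point target -> delta
    s=arm.observe(); tcp=np.array(grasp)+R.apply([0,0,5.])
    print('d[m]',((tcp-s['tool_pos'])/1000).round(4),'rot',(R*Ro.from_quat(s['tcp_rot']).inv()).as_rotvec().round(4),'tcp',tcp.round(1))
B=np.array([543.4,-351.4,50]); by=np.radians(8.1); xb=np.array([np.cos(by),np.sin(by),0])
def gp(th,r=85): return B+r*(np.sin(th)*xb+np.cos(th)*np.array([0,0,1]))
def fitlever(c,uvend,uvlist=None,off=0):
    from scipy.optimize import minimize_scalar
    return minimize_scalar(lambda t:np.linalg.norm(proj(c,gp(t,107))[0]-uvend),bounds=(-.7,.7),method='bounded')
E
python3 - <<'E'
from h import *
T=load('top0');S=load('scene0')
print(fitlever(T,[353,214.4]))
print(proj(S,[gp(t,r) for t in(-.4,-.3,-.2) for r in(62,107)])/.64)
print(proj(T,[gp(t,r) for t in(-.4,-.3,-.2) for r in(62,107)])/.64)
th=-.3
for th in(-.35,):
  R=Rtool(by+np.pi/2,by+np.pi/2,th); 
  go(gp(th,88+75),R); go(gp(th,88),R)
print(onz(T,np.array([[647,354]])*.64,145))
E
```

```text
message: Solution found.
 success: True
  status: 0
     fun: 0.549142792399654
       x: -0.2311286809315093
     nit: 13
    nfev: 13
[[282.53785411 244.11590485]
 [284.52491217 219.23295477]
 [281.01679628 244.68677354]
 [281.87999871 219.99245203]
 [279.46737812 245.6005912 ]
 [279.16342125 221.36752295]]
[[544.94398173 334.44593034]
 [552.9099078  345.74604508]
 [544.80585505 330.93766646]
 [552.68728761 339.43577485]
 [544.56362222 327.30678255]
 [552.26639909 332.87773732]]
d[m] [ 0.2391  0.2672 -0.0413] rot [ 0.0892 -0.3395 -0.2372] tcp [ 489.8 -359.   198.4]
d[m] [ 0.2645  0.2708 -0.1118] rot [ 0.0892 -0.3395 -0.2372] tcp [ 515.2 -355.4  128. ]
[[ 493.20201519 -506.25421711  145.        ]]
```

```bash
python3 - <<'E'
from h import *
th=-.23; R=Rtool(by+np.pi/2,by+np.pi/2,th)
go(gp(th,170),R); go(gp(th,88),R)
E
```

```text
d[m] [ 0.2555  0.2696 -0.0291] rot [ 0.0581 -0.2233 -0.2385] tcp [ 506.2 -356.7  210.7]
d[m] [ 0.274   0.2722 -0.1089] rot [ 0.0581 -0.2233 -0.2385] tcp [ 524.7 -354.1  130.8]
```

Request:
{"fn": "move_arm", "kwargs": {"deltas": [[[0,0,0.04],[0,0,0],0.6],[[0,0,0.06],[0,0,0],0.6],[[0.03,0.03,0.06],[0,0,-0.1],0.6],[[0.06,0.06,0.06],[0,-0.05,-0.2],0.6],[[0.09,0.09,0.06],[0,-0.1,-0.24],0.6],[[0.12,0.12,0.06],[0.03,-0.15,-0.24],0.6],[[0.15,0.15,0.06],[0.05,-0.2,-0.24],0.6],[[0.18,0.18,0.06],[0.058,-0.223,-0.238],0.6],[[0.21,0.21,0.06],[0.058,-0.223,-0.238],0.6],[[0.235,0.24,0.04],[0.058,-0.223,-0.238],0.6],[[0.2555,0.2696,0.01],[0.058,-0.223,-0.238],0.6],[[0.2555,0.2696,-0.029],[0.058,-0.223,-0.238],0.6],[[0.2555,0.2696,-0.029],[0.058,-0.223,-0.238],0.6],[[0.2555,0.2696,-0.029],[0.058,-0.223,-0.238],0.6],[[0.2555,0.2696,-0.029],[0.058,-0.223,-0.238],0.6]]}}

```text
clock: 1.35
tool_pos: [506.5, -357.8, 212.4]
tcp_rot: [-0.071, 0.991, 0.007, 0.114]
contact_force: [0.5, -1.1, 1.5]
gripper_width: 0.798
grip_force: 0.0
```

```bash
python3 - <<'E'
from h import *
th=-.23; R=Rtool(by+np.pi/2,by+np.pi/2,th)
go(gp(th,170),R); go(gp(th,88),R)
w=snap('wrist','w1'); s=snap('scene','s1')
print(proj(w,[gp(th,107),gp(th,62),B+[0,0,5]]).round())
a=cv2.imread('pics/w1.png');b=cv2.imread('pics/s1.png')[90:240,110:310]
cv2.imwrite('pics/v1.png',np.hstack([cv2.resize(a,(400,300)),cv2.resize(b,(400,300))]))
E
```

```text
d[m] [-0.0004  0.0011 -0.0017] rot [ 0.0024 -0.0003 -0.0006] tcp [ 506.2 -356.7  210.7]
d[m] [ 0.0181  0.0037 -0.0816] rot [ 0.0024 -0.0003 -0.0006] tcp [ 524.7 -354.1  130.8]
[[259. 210.]
 [258. 195.]
 [258. 182.]]
```

View pics/v1.png

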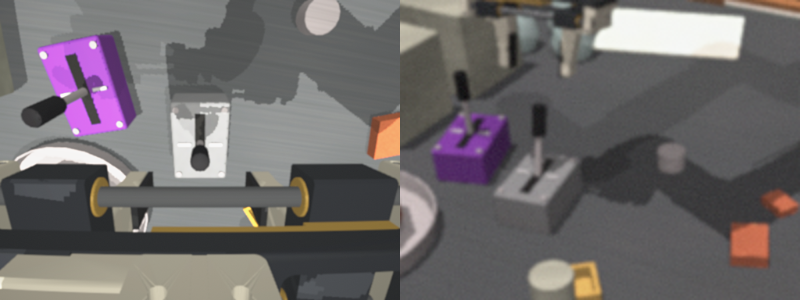

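The wrist view shows the grip centred between the fingers at (200,155) in the crop, and the scene view shows the fingers directly above it. Descending and closing.

Request:
{"fn": "move_arm", "kwargs": {"deltas": [[[0.0045,0.001,-0.02],[0,0,0],0.6],[[0.009,0.0018,-0.04],[0,0,0],0.6],[[0.0135,0.0027,-0.06],[0,0,0],0.6],[[0.018,0.0037,-0.0815],[0,0,0],0.6],[[0.018,0.0037,-0.0815],[0,0,0],0.6],[[0.018,0.0037,-0.0815],[0,0,0],-1],[[0.018,0.0037,-0.0815],[0,0,0],-1],[[0.018,0.0037,-0.0815],[0,0,0],-1],[[0.018,0.0037,-0.0815],[0,0,0],-1],[[0.018,0.0037,-0.0815],[0,0,0],-1],[[0.018,0.0037,-0.0815],[0,0,0],-1],[[0.018,0.0037,-0.0815],[0,0,0],-1]], "newtons": 15}}

```text
clock: 2.45
tool_pos: [524.4, -353.4, 130.6]
tcp_rot: [-0.07, 0.991, 0.007, 0.115]
contact_force: [1.0, -0.1, -0.2]
gripper_width: 0.328
grip_force: 0.0
```

```bash
python3 - <<'E'
from h import *
s=arm.observe();R=Ro.from_quat(s['tcp_rot']);g=s['tool_pos']-R.apply([0,0,5]);v=g-B
print('grasp',g.round(1),'lat',v@[-xb[1],xb[0],0],'ang by x/z',np.arctan2(v@xb,v[2]), s['contact_force'],s['moment'])
R0=Rtool(by+np.pi/2)
for th in(-.15,-.08,0):go(gp(th,88),Rtool(by+np.pi/2,by+np.pi/2,th))
E
```

```text
grasp [ 523.3 -353.5  135.4] lat 0.72248284835634 ang by x/z -0.23202763390127565 [ 1.02152546 -0.08331146 -0.23067748] [-0.13068195  0.74900764  0.01978025]
d[m] [0.0067 0.0002 0.0015] rot [-0.0095  0.0799 -0.0004] tcp [ 531.1 -353.1  132.1]
d[m] [0.0124 0.001  0.0022] rot [-0.0193  0.1492 -0.0004] tcp [ 536.8 -352.3  132.7]
d[m] [0.019  0.002  0.0024] rot [-0.0306  0.2284 -0.0005] tcp [ 543.4 -351.4  133. ]
```

Request:
{"fn": "move_arm", "kwargs": {"deltas": [[[0,0,0],[0,0,0],-1],[[0,0,0],[0,0,0],-1],[[0,0,0],[0,0,0],-1],[[0,0,0],[0,0,0],-1],[[0,0,0],[0,0,0],-1],[[0.0033,0.0001,0.0008],[-0.005,0.04,0],-1],[[0.0067,0.0002,0.0015],[-0.0095,0.08,0],-1],[[0.0095,0.0006,0.0019],[-0.0144,0.115,0],-1],[[0.0124,0.001,0.0022],[-0.0193,0.149,0],-1],[[0.0157,0.0015,0.0023],[-0.025,0.188,0],-1],[[0.019,0.002,0.0024],[-0.0306,0.228,0],-1],[[0.019,0.002,0.0024],[-0.0306,0.228,0],-1],[[0.019,0.002,0.0024],[-0.0306,0.228,0],-1],[[0.019,0.002,0.0024],[-0.0306,0.228,0],-1]]}}

```text
clock: 3.62
tool_pos: [544.1, -351.9, 133.2]
tcp_rot: [-0.071, 0.997, -0.001, 0.0]
contact_force: [0.3, -2.1, 3.9]
gripper_width: 0.221
grip_force: 15.0
```

```bash
python3 - <<'E'
from h import *
s=arm.observe();R=Ro.from_quat(s['tcp_rot']);g=s['tool_pos']-R.apply([0,0,5]);v=g-B
print('grasp',g.round(1),'ang by x/z',np.arctan2(v@xb,v[2]), s['contact_force'],s['moment'])
go(gp(0,88),Rtool(by+np.pi/2))
E
```

```text
grasp [ 544.1 -351.9  138.2] ang by x/z 0.006668237405604714 [ 0.32736614 -2.14443251  3.93671612] [-0.84088801  0.1797174   0.01726369]
d[m] [-0.0007  0.0005 -0.0002] rot [ 0.001   0.0008 -0.0012] tcp [ 543.4 -351.4  133. ]
```

Request:
{"fn": "move_arm", "kwargs": {"deltas": [[[0,0,0],[0,0,0],0.6],[[0,0,0],[0,0,0],0.6],[[0,0,0],[0,0,0],0.6],[[0,0,0],[0,0,0],0.6],[[0,0,0],[0,0,0],0.6],[[0,0,0.02],[0,0,0],0.6],[[0,0,0.05],[0,0,0],0.6],[[0,0,0.09],[0,0,0],0.6],[[-0.02,0.03,0.11],[0,0,0.04],1],[[-0.03,0.07,0.11],[0,0,0.08],1],[[-0.035,0.11,0.11],[0,0,0.12],1],[[-0.035,0.15,0.11],[0,0,0.16],1],[[-0.036,0.19,0.11],[0,0,0.2],1],[[-0.036,0.23,0.11],[0,0,0.21],1],[[-0.036,0.27,0.11],[0,0,0.21],1],[[-0.036,0.31,0.06],[0,0,0.21],1],[[-0.036,0.31,0.02],[0,0,0.21],1],[[-0.036,0.31,0.02],[0,0,0.21],1],[[-0.036,0.31,0.02],[0,0,0.21],1]]}}

```text
clock: 5.2
tool_pos: [504.5, -40.6, 148.6]
tcp_rot: [-0.176, 0.984, 0.0, -0.004]
contact_force: [-0.4, -1.6, -0.0]
gripper_width: 0.998
grip_force: 0.0
```

```bash
python3 - <<'E'
from h import *
t=snap('top','t2');s=snap('scene','s2');w=snap('wrist','w2')
f=lambda n,x,y,W,H:cv2.resize(cv2.imread(f'pics/{n}.png')[y:y+H,x:x+W],(400,300),interpolation=cv2.INTER_CUBIC)
a=np.vstack([np.hstack([f('t2',310,170,80,60),f('s2',140,120,80,60)]),np.hstack([f('w2',0,0,512,384),f('w2',0,0,512,384)*0])])
cv2.imwrite('pics/v2.png',a)
for th in(-.1,0,.1):
  print(th,((proj(t,[gp(th,62),gp(th,107)])-[310,170])*5).round(1).tolist(),((proj(s,[gp(th,62),gp(th,107)])-[140,120])*5).round(1).tolist())
print(((proj(s,[B+[0,0,5]])-[140,120])*5).round(1).tolist(),((proj(t,[B+[0,0,5]])-[310,170])*5).round(1).tolist())
go([507.5,-40.9,22],Rtool(np.radians(110.2)))
E
```

```text
-0.1 [[191.5, 185.5], [215.3, 193.7]] [[189.3, 189.9], [184.5, 114.8]]
0 [[190.1, 173.5], [212.7, 172.0]] [[184.3, 195.0], [175.6, 123.1]]
0.1 [[188.4, 161.6], [209.6, 150.3]] [[179.4, 201.1], [166.8, 133.3]]
[[194.7, 280.9]] [[164.3, 175.3]]
d[m] [-0.0008  0.0007 -0.1367] rot [-0.      0.0011  0.0005] tcp [507.5 -40.9  17. ]
```

View pics/v2.png

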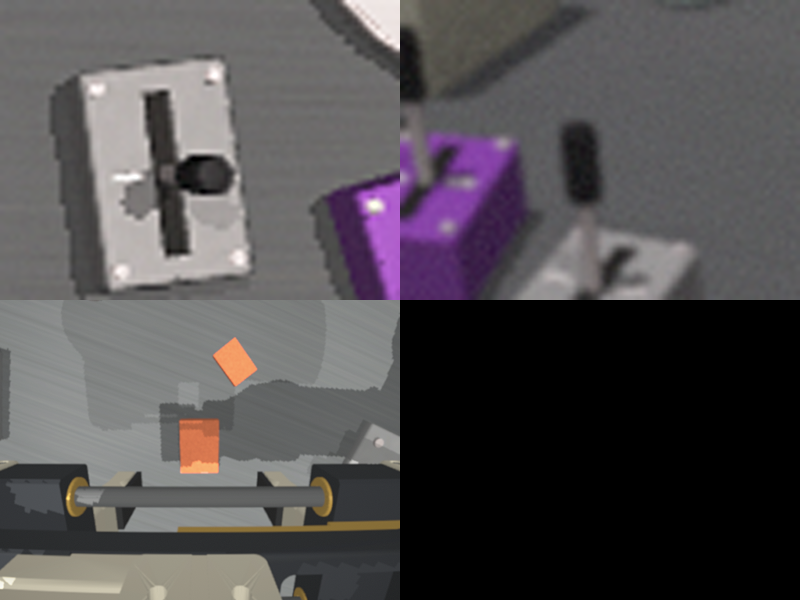

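The top view shows the lever upright, with its base at (168,174) between the ticks and its end at (218,175) against a predicted (213,172), so it is within about 0.02 rad of neutral. The wrist view shows the tile centred between the open fingers. I'll grasp the tile now.

Request:
{"fn": "move_arm", "kwargs": {"deltas": [[[-0.001,0.0005,-0.03],[0,0,0],1],[[-0.001,0.0005,-0.06],[0,0,0],1],[[-0.001,0.0005,-0.09],[0,0,0],1],[[-0.001,0.0005,-0.11],[0,0,0],1],[[-0.001,0.0005,-0.125],[0,0,0],1],[[-0.001,0.0005,-0.136],[0,0,0],1],[[-0.001,0.0005,-0.136],[0,0,0],1],[[-0.001,0.0005,-0.136],[0,0,0],1],[[-0.001,0.0005,-0.136],[0,0,0],-1],[[-0.001,0.0005,-0.136],[0,0,0],-1],[[-0.001,0.0005,-0.136],[0,0,0],-1],[[-0.001,0.0005,-0.136],[0,0,0],-1],[[-0.001,0.0005,-0.136],[0,0,0],-1],[[-0.001,0.0005,-0.136],[0,0,0],-1],[[-0.001,0.0005,-0.136],[0,0,0],-1],[[-0.001,0.0005,-0.136],[0,0,0],-1],[[-0.001,0.0005,-0.136],[0,0,0],-1],[[-0.001,0.0005,-0.136],[0,0,0],-1]], "newtons": 30}}

```text
clock: 6.85
tool_pos: [506.5, -40.8, 16.7]
tcp_rot: [-0.175, 0.985, 0.0, 0.0]
contact_force: [-1.2, 0.2, 5.9]
gripper_width: 0.564
grip_force: 30.0
```

```bash
python3 - <<'E'
from h import *
s=arm.observe();print({k:s[k] for k in('tool_pos','tcp_rot','contact_force','gripper_width','grip_force')})
go([507.5,-40.9,22],Rtool(np.radians(110.2)))
E
```

```text
{'tool_pos': array([506.47363122, -40.81026386,  16.69720731]), 'tcp_rot': array([-1.75016598e-01,  9.84565475e-01,  1.29356010e-04,  1.52383426e-06]), 'contact_force': array([-1.15710629,  0.17346886,  5.9243568 ]), 'gripper_width': 0.5642870886361122, 'grip_force': 30.00110775232315}
d[m] [ 0.001  -0.0001  0.0003] rot [-0.0003 -0.      0.0007] tcp [507.5 -40.9  17. ]
```

```bash
cat >> h.py <<'E'
PAD=np.array([511.6,238.3,123.9]);PY=-.0274;PS=.441
def padgo(h,ox=-1.0):
    R=Rtool(PY+np.pi/2,PY+np.pi/2,PS); n=-R.apply([0,0,1]); tcp=PAD+n*(16.7+h)-R.apply([ox,0,0])
    go(tcp+n*5,R)
E
python3 - <<'E'
from h import *
padgo(50)
E
```

```text
d[m] [0.0327 0.2784 0.1679] rot [-0.0719  0.4378 -0.373 ] tcp [539.2 237.5 184.6]
```

Request:
{"fn": "move_arm", "kwargs": {"deltas": [[[0,0,0.01],[0,0,0],-1],[[0,0,0.03],[0,0,0],-1],[[0,0,0.06],[0,0,0],-1],[[0,0,0.09],[0,0,0],-1],[[0,0,0.12],[0,0,0],-1],[[0,0.02,0.15],[0,0,-0.05],-1],[[0.005,0.045,0.17],[-0.01,0.06,-0.1],-1],[[0.01,0.07,0.18],[-0.02,0.12,-0.15],-1],[[0.015,0.1,0.18],[-0.03,0.18,-0.2],-1],[[0.02,0.13,0.18],[-0.04,0.24,-0.25],-1],[[0.025,0.16,0.18],[-0.05,0.3,-0.3],-1],[[0.03,0.19,0.18],[-0.06,0.37,-0.34],-1],[[0.033,0.22,0.18],[-0.07,0.42,-0.36],-1],[[0.033,0.25,0.175],[-0.072,0.438,-0.373],-1],[[0.033,0.27,0.17],[-0.072,0.438,-0.373],-1],[[0.033,0.278,0.168],[-0.072,0.438,-0.373],-1],[[0.033,0.278,0.168],[-0.072,0.438,-0.373],-1],[[0.033,0.278,0.168],[-0.072,0.438,-0.373],-1],[[0.033,0.278,0.168],[-0.072,0.438,-0.373],-1],[[0.033,0.278,0.168],[-0.072,0.438,-0.373],-1]], "newtons": 40}}

```text
clock: 8.52
tool_pos: [539.4, 236.1, 185.3]
tcp_rot: [0.014, 0.976, 0.003, -0.218]
contact_force: [0.4, -0.6, -2.2]
gripper_width: 0.568
grip_force: 40.0
```

```bash
python3 - <<'E'
from h import *
padgo(50);padgo(4); s=arm.observe(); print(s['contact_force'],s['moment'],s['joint_pos'])
c={n:snap(n,n[0]+'3') for n in('top','scene','wrist')}
f=lambda n,x,y,W,H:cv2.resize(cv2.imread(f'pics/{n}.png')[y:y+H,x:x+W],(400,300),interpolation=cv2.INTER_CUBIC)
cv2.imwrite('pics/v3.png',np.vstack([np.hstack([f('t3',70,150,120,90),f('s3',340,140,120,90)]),np.hstack([f('w3',0,0,512,384),f('w3',192,200,160,120)])]))
E
```

```text
d[m] [-0.0002  0.0014 -0.0007] rot [-0.0003  0.0006  0.0008] tcp [539.2 237.5 184.6]
d[m] [-0.0198  0.002  -0.0423] rot [-0.0003  0.0006  0.0008] tcp [519.5 238.1 143. ]
[ 0.38171286 -0.59792812 -2.20155213] [-0.11397729 -1.67309779 -0.00601164] [ 0.57885643  0.50704739  0.13973901 -0.24589657 -1.57254659 -2.13213168]
```

View pics/v3.png

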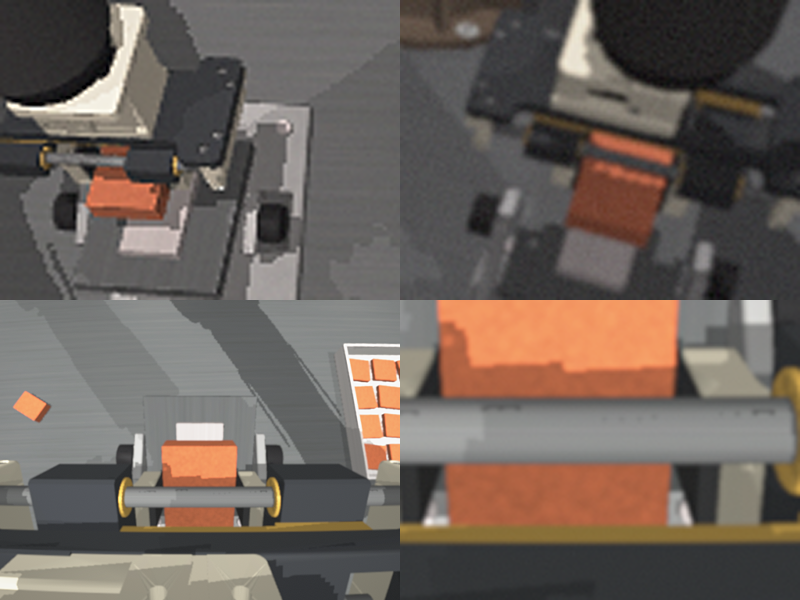

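The tile is held laterally centred above the pad. In the wrist view, the pad's upper edge is at (177..223,123) in the lower-left quadrant and the tile end at about (163..237,141). I'll compare these with the predicted projections.

```bash
python3 - <<'E'
from h import *
w=load('w3');s=arm.observe();R=Ro.from_quat(s['tcp_rot']);q=s['tool_pos']
Rp=Ro.from_euler('ZY',[PY,PS])
print('pad',(proj(w,PAD+Rp.apply([[-40,22,0],[-40,-22,0]]))/1.28).round(1).tolist())
print('plate',(proj(w,PAD+Rp.apply([[-65,55,-10],[-65,-55,-10]]))/1.28).round(1).tolist())
for xs in(35,):
  print('tile',(proj(w,q+R.apply([[xs-1,y,z] for z in(16.7,-3.3) for y in(25,-25)]))/1.28).round(1).tolist())
  print('tile+1mm',(proj(w,q+R.apply([[xs,0,16.7],[xs,0,-3.3],[xs-1,0,16.7],[xs-1,0,-3.3]]))/1.28).round(1).tolist())
g=cv2.cvtColor(cv2.imread('pics/w3.png'),cv2.COLOR_BGR2HSV)
print('hsv col250',[(v,*g[v,256]) for v in range(150,192,2)])
print('row 164 sat/val', [(u,g[161,u,2]) for u in range(216,298,3)])
E
```

```text
pad [[225.0, 123.5], [179.0, 123.6]]
plate [[258.2, 96.7], [145.6, 96.8]]
tile [[235.2, 139.7], [167.9, 139.7], [240.1, 145.9], [163.8, 146.0]]
tile+1mm [[201.6, 138.4], [201.9, 144.5], [201.6, 139.7], [201.9, 146.0]]
hsv col250 [(150, np.uint8(75), np.uint8(4), np.uint8(131)), (152, np.uint8(90), np.uint8(4), np.uint8(130)), (154, np.uint8(75), np.uint8(4), np.uint8(129)), (156, np.uint8(6), np.uint8(9), np.uint8(144)), (158, np.uint8(10), np.uint8(14), np.uint8(226)), (160, np.uint8(9), np.uint8(7), np.uint8(241)), (162, np.uint8(9), np.uint8(7), np.uint8(240)), (164, np.uint8(9), np.uint8(7), np.uint8(240)), (166, np.uint8(10), np.uint8(6), np.uint8(239)), (168, np.uint8(10), np.uint8(6), np.uint8(239)), (170, np.uint8(9), np.uint8(7), np.uint8(239)), (172, np.uint8(13), np.uint8(7), np.uint8(239)), (174, np.uint8(13), np.uint8(7), np.uint8(239)), (176, np.uint8(9), np.uint8(7), np.uint8(240)), (178, np.uint8(11), np.uint8(9), np.uint8(238)), (180, np.uint8(6), np.uint8(95), np.uint8(178)), (182, np.uint8(9), np.uint8(162), np.uint8(164)), (184, np.uint8(8), np.uint8(154), np.uint8(166)), (186, np.uint8(9), np.uint8(162), np.uint8(195)), (188, np.uint8(11), np.uint8(152), np.uint8(245)), (190, np.uint8(11), np.uint8(149), np.uint8(244))]
row 164 sat/val [(216, np.uint8(132)), (219, np.uint8(132)), (222, np.uint8(129)), (225, np.uint8(191)), (228, np.uint8(241)), (231, np.uint8(240)), (234, np.uint8(240)), (237, np.uint8(240)), (240, np.uint8(240)), (243, np.uint8(240)), (246, np.uint8(239)), (249, np.uint8(240)), (252, np.uint8(241)), (255, np.uint8(240)), (258, np.uint8(241)), (261, np.uint8(240)), (264, np.uint8(243)), (267, np.uint8(240)), (270, np.uint8(240)), (273, np.uint8(242)), (276, np.uint8(240)), (279, np.uint8(241)), (282, np.uint8(242)), (285, np.uint8(202)), (288, np.uint8(128)), (291, np.uint8(131)), (294, np.uint8(133)), (297, np.uint8(135))]
```

```bash
python3 - <<'E' 2>&1 | tail -8
from m import *
W=load('w3')
pl=np.array([[-65,55,-10],[-65,-55,-10],[65,-55,-10],[65,55,-10.]])
obs={'top0':{3:(105,190),2:(145.75,192.5),1:(136,238),0:(92.5,235.7)},'scene0':{1:(432.5,193),2:(418.2,240.5),3:(370,227)}}
# map corner index by nearest projection
def r2(p,w=True):
    R=Rp(p[3],p[4]);r=[res(p[:5])]
    X=proj
    for f in obs:
        uv=proj(C[f],R.apply(pl)+p[:3])
        for k in obs[f].values():
            d=uv-np.array(k);j=np.linalg.norm(d,axis=1).argmin();r.append(.6*d[j])
    if w:
        uv=proj(W,R.apply(np.r_[[[-40,22,0],[-40,-22,0]],pl[:2]])+p[:3])+[p[5],p[6]]
        r.append((uv-np.array([[285.5,157],[225,157],[328,123.5],[184.5,123]])).ravel())
    return np.concatenate(r)
for w in(False,True):
    s=least_squares(r2,[*best.x,0,0],args=(w,),loss='soft_l1'); J=s.jac[:,:5]; print(w,s.x.round(3),np.degrees(s.x[3:5]).round(2),s.cost,'sd slope deg',np.degrees(np.sqrt(np.linalg.pinv(J.T@J)[4,4])).round(2)); print(s.fun.round(1).tolist())
E
```

```text
top0 [539.0625 325.    ] [556.25  340.625] [547.9167 332.2338]
scene0 [275.     223.4375] [284.375  245.3125] [279.94794 234.375  ]
False [ 5.10692e+02  2.38133e+02  1.23195e+02 -2.60000e-02  4.44000e-01
  0.00000e+00  0.00000e+00] [-1.48 25.42] 4.382405220427426 sd slope deg 2.11
[0.2, -0.2, 0.9, -0.3, 1.0, 1.0, -0.3, 1.0, 1.2, 0.3, -1.0, 0.4, -0.2, -0.4, 0.4, -0.3, -0.3, -0.2, -0.3, -0.4, -0.6, -0.3, -0.6, -0.4, -0.4, -0.1, 0.7, 0.7, -0.7, -0.4]
True [ 5.10749e+02  2.38060e+02  1.23382e+02 -3.20000e-02  4.38000e-01
 -2.52800e+00 -8.60000e-02] [-1.84 25.1 ] 5.577993283618983 sd slope deg 1.43
[0.3, -0.3, 0.9, -0.3, 0.9, 1.0, -0.4, 1.0, 1.1, 0.2, -1.1, 0.3, -0.1, -0.5, 0.5, -0.2, -0.3, -0.4, -0.3, -0.4, -0.7, -0.2, -0.6, -0.5, -0.3, 0.0, 0.6, 0.6, -0.7, -0.5, -0.3, 0.3, 1.6, 0.1, -0.3, -0.2, -0.3, -0.2]
```

Request:
{"fn": "move_arm", "kwargs": {"deltas": [[[-0.005,0.0005,-0.01],[0,0,0],-1],[[-0.009,0.001,-0.02],[0,0,0],-1],[[-0.014,0.001,-0.03],[0,0,0],-1],[[-0.0188,0.001,-0.04],[0,0,0],-1],[[-0.0188,0.001,-0.04],[0,0,0],-1],[[-0.0188,0.001,-0.04],[0,0,0],-1],[[-0.0188,0.001,-0.04],[0,0,0],-1],[[-0.0188,0.001,-0.04],[0,0,0],-1],[[-0.0188,0.001,-0.04],[0,0,0],-1],[[-0.0188,0.001,-0.04],[0,0,0],-1]]}}

```text
clock: 9.5
tool_pos: [520.6, 238.2, 144.5]
tcp_rot: [0.013, 0.976, 0.003, -0.219]
contact_force: [0.0, -0.2, -1.8]
gripper_width: 0.568
grip_force: 40.0
```

```bash
cat > st.py <<'E'
from h import *
PAD=np.array([511.1,238.2,123.6])
import h; h.PAD=PAD
s=arm.observe();R=Ro.from_quat(s['tcp_rot']);q=s['tool_pos']
for h_ in(0,-2): padgo(h_)
F=R.inv().apply(s['contact_force']);M=R.inv().apply(s['moment'])
n=-R.apply([0,0,1]);print('height',(q-PAD)@n-16.7,'tool F',F.round(2),'M',M.round(3),'grip',s['grip_force'],s['gripper_width'],'t',s['clock'])
E
python3 st.py
```

```text
d[m] [-0.0033 -0.0002 -0.0053] rot [-0.0001 -0.0003  0.0003] tcp [517.3 238.  139.1]
d[m] [-0.0042 -0.0001 -0.0072] rot [-0.0001 -0.0003  0.0003] tcp [516.5 238.1 137.3]
height 6.2484645508706045 tool F [-0.78 -0.25  1.64] M [ 0.04  -1.705 -0.043] grip 39.997796416282654 0.5676271703224339 t 9.5
```

Request:
{"fn": "move_arm", "kwargs": {"deltas": [[[-0.0011,-0.0001,-0.0015],[0,0,0],-1],[[-0.0018,-0.0001,-0.003],[0,0,0],-1],[[-0.0024,-0.0001,-0.004],[0,0,0],-1],[[-0.0029,-0.0002,-0.0045],[0,0,0],-1],[[-0.0029,-0.0002,-0.0045],[0,0,0],-1],[[-0.0029,-0.0002,-0.0045],[0,0,0],-1],[[-0.0029,-0.0002,-0.0045],[0,0,0],-1]]}}

```text
clock: 10.08
tool_pos: [519.0, 238.1, 141.8]
tcp_rot: [0.013, 0.976, 0.003, -0.217]
contact_force: [2.3, 0.4, 8.8]
gripper_width: 0.572
grip_force: 40.0
```

```bash
python3 st.py
```

```text
d[m] [-0.0017 -0.0001 -0.0027] rot [-0.0008  0.003  -0.0004] tcp [517.3 238.  139.1]
d[m] [-0.0025 -0.     -0.0045] rot [-0.0008  0.003  -0.0004] tcp [516.5 238.1 137.3]
height 3.164856526894031 tool F [ 1.68  0.45 -8.92] M [ 0.009 -0.664  0.11 ] grip 40.00511705875397 0.5718480308337077 t 10.0833
```

Request:
{"fn": "move_arm", "kwargs": {"deltas": [[[0.0002,0,-0.0001],[0,0.015,0],-1],[[0.0005,0,-0.0002],[0,0.03,0],-1],[[0.0005,0,-0.0002],[0,0.03,0],-1],[[0.0005,0,-0.0002],[0,0.03,0],-1],[[0.0005,0,-0.0002],[0,0.03,0],-1],[[0.0005,0,-0.0002],[0,0.03,0],-1]]}}

```text
clock: 10.58
tool_pos: [519.4, 238.2, 141.9]
tcp_rot: [0.013, 0.973, 0.003, -0.232]
contact_force: [1.6, 0.9, 11.4]
gripper_width: 0.568
grip_force: 40.0
```

```bash
python3 st.py
```

```text
d[m] [-0.0021 -0.0002 -0.0028] rot [-0.0011 -0.0272 -0.0008] tcp [517.3 238.  139.1]
d[m] [-0.0029 -0.0002 -0.0046] rot [-0.0011 -0.0272 -0.0008] tcp [516.5 238.1 137.3]
height 3.3930712119466087 tool F [  3.71   0.95 -10.86] M [-0.194 -0.355 -0.017] grip 40.00525116920471 0.567992137686808 t 10.5833
```

Request:
{"fn": "move_arm", "kwargs": {"deltas": [[[-0.0002,0,0.0001],[0,-0.015,0],-1],[[-0.0005,0,0.0002],[0,-0.03,0],-1],[[-0.0007,0,0.0003],[0,-0.045,0],-1],[[-0.001,0,0.0004],[0,-0.06,0],-1],[[-0.001,0,0.0004],[0,-0.06,0],-1],[[-0.001,0,0.0004],[0,-0.06,0],-1],[[-0.001,0,0.0004],[0,-0.06,0],-1],[[-0.001,0,0.0004],[0,-0.06,0],-1]]}}

```text
clock: 11.25
tool_pos: [519.1, 238.2, 142.5]
tcp_rot: [0.013, 0.979, 0.004, -0.202]
contact_force: [5.1, -0.7, 12.8]
gripper_width: 0.565
grip_force: 40.0
```

```bash
python3 st.py
```

```text
d[m] [-0.0017 -0.0001 -0.0034] rot [-0.0012  0.0341 -0.0006] tcp [517.3 238.  139.1]
d[m] [-0.0026 -0.0001 -0.0052] rot [-0.0012  0.0341 -0.0006] tcp [516.5 238.1 137.3]
height 3.825157560880996 tool F [  0.4   -0.57 -13.77] M [-0.028 -0.619  0.059] grip 40.00535309314728 0.5645855295330238 t 11.25
```

```bash
python3 - <<'E'
from h import *
w=load('w3');Rp=Ro.from_euler('ZY',[-.03,.445]);P=np.array([511.1,238.2,123.6])
for dn in(0,2.5):
  for dx in(-2,0,2):
    X=P+Rp.apply([dx,0,dn]); print(dn,dx,proj(w,X+Rp.apply([[-40,0,0],[-65,0,-10]])).round(1).tolist(), [ (proj(load(f),X).round(1)-proj(load(f),P)).round(2).tolist() for f in('top0','scene0')])
E
```

```text
0 -2 [[258.6, 155.0], [258.6, 120.5]] [[[-0.22, 0.68]], [[0.19, -0.74]]]
0 0 [[258.6, 157.7], [258.5, 123.2]] [[[-0.02, -0.02]], [[-0.01, -0.04]]]
0 2 [[258.6, 160.3], [258.5, 125.8]] [[[0.18, -0.72]], [[-0.21, 0.76]]]
2.5 -2 [[258.6, 155.4], [258.6, 120.5]] [[[-0.52, 0.28]], [[0.39, -1.24]]]
2.5 0 [[258.6, 158.1], [258.6, 123.2]] [[[-0.32, -0.42]], [[0.19, -0.54]]]
2.5 2 [[258.6, 160.8], [258.6, 125.9]] [[[-0.12, -1.12]], [[-0.01, 0.26]]]
```

Request:
{"fn": "move_arm", "kwargs": {"deltas": [[[0.001,0,0.002],[0,0,0],-1],[[0.002,0,0.0045],[0,0.02,0],-1],[[0.002,0,0.0045],[0,0.04,0],-1],[[0.002,0,0.0045],[0,0.04,0],-1],[[0.002,0,0.0045],[0,0.04,0],-1],[[0.002,0,0.0045],[0,0.04,0],-1],[[0.002,0,0.0045],[0,0.04,0],-1]]}}

```text
clock: 11.83
tool_pos: [518.9, 237.9, 144.4]
tcp_rot: [0.014, 0.975, 0.003, -0.224]
contact_force: [0.5, 0.9, -2.0]
gripper_width: 0.57
grip_force: 40.0
```

```bash
sed -i 's/PAD=np.array.*/PAD=np.array([511.1,238.2,123.6])+Ro.from_euler("ZY",[-.03,.447]).apply([-.5,0,2.5])/; s/^import h.*/import h; h.PAD=PAD; h.PS=.447; h.PY=-.03/' st.py; python3 st.py
python3 - <<'E'
from h import *
snap('wrist','w4'); g=cv2.imread('pics/w4.png'); cv2.imwrite('pics/v4.png',cv2.resize(g[140:290,156:356],(800,600),interpolation=cv2.INTER_CUBIC))
s=arm.observe();R=Ro.from_quat(s['tcp_rot']);q=s['tool_pos']
print('pred tile', ((proj(load('w4'),q+R.apply([[34,y,z] for z in(16.7,-3.3) for y in(25,-25)]))-[156,140])*4).round().tolist())
Rp=Ro.from_euler('ZY',[-.03,.447]);P=np.array([511.1,238.2,123.6])+Rp.apply([-.5,0,2.5])
print('pad',((proj(load('w4'),P+Rp.apply([[-40,22,0],[-40,-22,0]]))-[156,140])*4).round().tolist())
E
```

```text
d[m] [-0.0009  0.0001 -0.0028] rot [ 0.0005 -0.0047 -0.0024] tcp [518.  238.  141.6]
d[m] [-0.0018  0.0001 -0.0046] rot [ 0.0005 -0.0047 -0.0024] tcp [517.2 238.  139.8]
height 2.902722860827467 tool F [-1.31  0.95  1.61] M [ 0.008 -1.759  0.025] grip 39.99808967113495 0.5703743589130237 t 11.8333
pred tile [[580.0, 155.0], [234.0, 155.0], [605.0, 187.0], [213.0, 187.0]]
pad [[558.0, 121.0], [258.0, 120.0]]
```

View pics/v4.png

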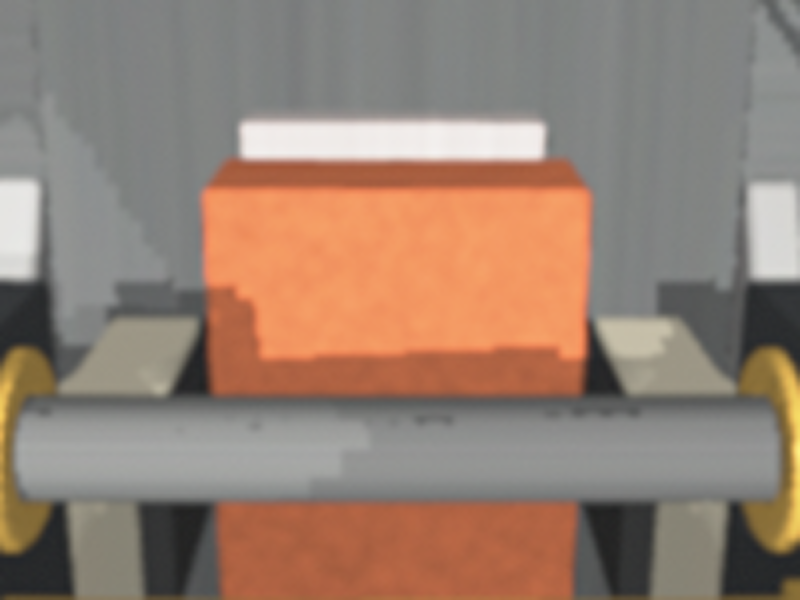

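The wrist view shows the tile parallel to the pad, with the pad at 240..546 and the tile at 203..591, so it is centred to about 0.5 mm. Now I'll press, first firmly to seat it, then gently.

Request:
{"fn": "move_arm", "kwargs": {"deltas": [[[-0.0005,0,-0.001],[0,-0.003,-0.002],-1],[[-0.001,0,-0.002],[0,-0.003,-0.002],-1],[[-0.0015,0,-0.003],[0,-0.003,-0.002],-1],[[-0.002,0,-0.004],[0,-0.003,-0.002],-1],[[-0.0025,0,-0.005],[0,-0.003,-0.002],-1],[[-0.0028,0,-0.0056],[0,-0.003,-0.002],-1],[[-0.0028,0,-0.0056],[0,-0.003,-0.002],-1],[[-0.0028,0,-0.0056],[0,-0.003,-0.002],-1],[[-0.0028,0,-0.0056],[0,-0.003,-0.002],-1],[[-0.0028,0,-0.0056],[0,-0.003,-0.002],-1]]}}

```text
clock: 12.72
tool_pos: [517.8, 238.0, 142.3]
tcp_rot: [0.014, 0.975, 0.004, -0.22]
contact_force: [2.0, -0.8, 16.6]
gripper_width: 0.565
grip_force: 40.0
```

```bash
python3 st.py
```

```text
d[m] [ 0.0002 -0.     -0.0008] rot [-0.0007  0.0028 -0.0017] tcp [518.  238.  141.6]
d[m] [-0.0006  0.     -0.0026] rot [-0.0007  0.0028 -0.0017] tcp [517.2 238.  139.8]
height 0.6168970134306129 tool F [  5.31  -0.7  -15.84] M [0.132 0.706 0.226] grip 40.01212477684021 0.5646933319177205 t 12.7167
```

Request:
{"fn": "move_arm", "kwargs": {"deltas": [[[0.0001,0,0.0008],[0,0,0],-1],[[0.0002,0,0.0016],[0,0,0],-1],[[0.0002,0,0.0016],[0,0,0],-1],[[0.0002,0,0.0016],[0,0,0],-1],[[0.0002,0,0.0016],[0,0,0],-1],[[0.0002,0,0.0016],[0,0,0],-1],[[0.0002,0,0.0016],[0,0,0],-1],[[0.0002,0,0.0016],[0,0,0],-1],[[0.0002,0,0.0016],[0,0,0],-1],[[0.0002,0,0.0016],[0,0,0],-1],[[0.0002,0,0.0016],[0,0,0],-1],[[0.0002,0,0.0016],[0,0,0],-1]]}}

```text
clock: 13.72
tool_pos: [517.8, 238.0, 142.4]
tcp_rot: [0.014, 0.975, 0.003, -0.221]
contact_force: [2.1, 1.0, 9.2]
gripper_width: 0.568
grip_force: 40.0
```

```bash
python3 st.py; python3 - <<'E'
from h import *
for n in('wrist','top','scene'): snap(n,n[0]+'5')
f=lambda n,x,y,W,H:cv2.resize(cv2.imread(f'pics/{n}.png')[y:y+H,x:x+W],(400,300),interpolation=cv2.INTER_CUBIC)
cv2.imwrite('pics/v5.png',np.vstack([np.hstack([f('w5',156,140,200,150),f('s5',340,150,120,90)]),np.hstack([f('t5',70,150,120,90),f('t5',310,170,80,60)])]))
E
```

```text
d[m] [ 0.0002 -0.     -0.0008] rot [-0.0004  0.0018 -0.0012] tcp [518.  238.  141.6]
d[m] [-0.0006 -0.     -0.0026] rot [-0.0004  0.0018 -0.0012] tcp [517.2 238.  139.8]
height 0.6327198209367886 tool F [ 2.13  1.09 -9.19] M [ 0.15  -0.954  0.072] grip 40.0032377243042 0.5684454290012205 t 13.7167
```

View pics/v5.png

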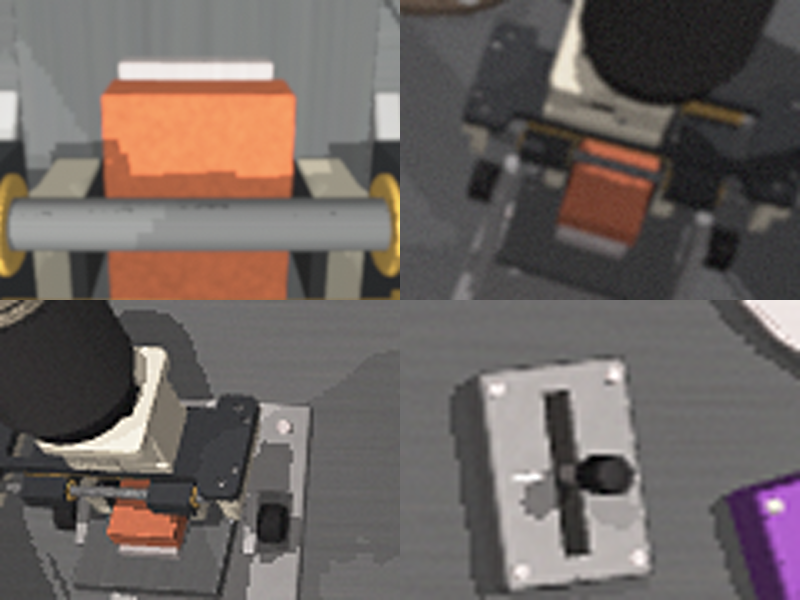

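The final pictures show the tile seated parallel on the pad, with even strips of pad left at both ends (wrist: tile 103..293 over pad 118..272). The lever is upright in line with the ticks. The push is about 10 N and steady.

```bash
python3 -c "
from station import arm
print(arm.hand_in())"
```

```text
the job is handed in; nothing more can be done
None
```

The job is handed in: the lever is upright within about 0.02 rad and released. The large tile is held flush on the sloped pad, centred to roughly 1 mm and pressed at about 10 N, and nothing else on the table was touched.

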